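Find the rattling ball case and hand it over at the microscope

TASK

A steel reference ball has come loose in one of the three sealed cases. Lift and shake them one after another, blue first, then yellow, then green: tip each clearly lengthways, well off the bench; all three must be tried. Set the quiet ones back on the bench upright about where they stood. Then hold the one that rattles level over the middle of the white handover mat, 10 to 20 cm up, and finish while still holding it there; leave everything else alone.

Things in the scene. Friction and masses are not known exactly. Their poses are not given: they have to be found in the camera images.
- blue_case_mid (a point): hard sealed case with grey sides and a blue lid, 130 long (its x axis) x 54 wide (y) x 52 tall (z, up), 0.2 to 0.65 kg in all. This point is its centre, 26 above its underside. It stands flat on the bench. Grip it across its 54 mm width, firmly (60 N is fine). Weights vary from case to case; the lids do not open. One case, any of the three, hides the loose ball; the other two hold nothing loose
- yellow_case_mid (a point): hard sealed case with grey sides and a yellow lid, 130 long (its x axis) x 54 wide (y) x 52 tall (z, up), 0.2 to 0.65 kg in all. This point is its centre, 26 above its underside. It stands flat on the bench. In the one that rattles a steel ball (36 mm, 0.19 kg) can run lengthways 43 either side of the middle: tipped 0.3 rad or more it rolls to the lower end, knocks and shifts the weight
- green_case_mid (a point): hard sealed case with grey sides and a green lid, 130 long (its x axis) x 54 wide (y) x 52 tall (z, up), 0.2 to 0.65 kg in all. This point is its centre, 26 above its underside. It stands flat on the bench. The inner floor of each case slopes down slightly (0.06 rad) from the middle to both ends: brought back to level, the ball stays at the end it last ran to
- mat_top (a point): centre of the top face of the handover mat, a flat square mat 150 x 150 x 3.5 fixed on the bench, white with a black rim; z up
- marker_pen: marker pen lying flat, 120 long, 15 thick, white with red cap; origin under its middle, at bench level. Leave alone
- oil_vial: small amber oil vial standing, 24 across, 42 tall; origin under its middle, at bench level. Leave alone
- stain_bottle: amber bottle with red cap, 40 across, 85 tall; origin under its middle, at bench level. Leave alone
- petri_dishes: stack of three clear dishes, 94 across, 42 tall; origin under its middle, at bench level. Leave alone
- timer: flat white timer, 60 x 75 x 22 tall; origin under its middle, at bench level. Leave alone
Mind the look-alikes: they are no part of the job. What is shaped like the part that bears green_case_mid but black or brown is not meant. What is shaped like the part that bears yellow_case_mid but black is not meant.

How it is judged:
By the outcome, as a careful person would: the job done as asked, in the order asked, and still so for the second after the job is handed in, while the arm keeps its last pose, push and grip.
It also fails if it takes over 72 s, if anything falls off the work surface, if the arm or the gripper's body presses on something with over 40 N, if the wrist force passes 120 N, or if a joint passes its speed limit or range.

ROBOT

A 6-joint arm with a two-finger parallel gripper is mounted at the origin on the work surface. World frame = base frame: x ahead of the robot, y to its left, z up, the work surface at z = 0. Lengths are in m, angles in rad, forces in N, time in s.
With the tool pointing down it reaches from about 0.275 to 0.725 m from the base axis. Payload 15.9 kg.
Tool frame: the origin (TCP) lies between the finger pads; the fingertips stand 11 mm ahead of it and the grasp point (between the pads) lies 8 mm behind it (r.tip_extent is the distance from the TCP to the fingertips, in m); z points along the fingers, y is the line along which they close (so a half turn about z gives the same grasp; the last joint's range is limited). The gripper opens to 85 mm and grips with 20 to 120 N. Pads are 22 mm wide; open, the fingers measure 114 mm over their backs; the gripper's body (76 mm by 85 mm) begins 54 mm behind the grasp point. The pads swing forward as they close: fully open they stand 13 mm farther back than shut.
Start: joints at [1.2, 0.213, -0.034, 1.323, 0, 1.571], TCP at [0.181, 0.466, 0.242] pointing down, gripper open.
Joint ranges: [-2.98, 2.98], [-0.74, 1.72], [-1.14, 1.35], [-2.1, 2.04], [-1.57, 1.44], [-3.14, 3.14]. Speed limits (rad/s): [1.89, 1.89, 2.39, 2.57, 3.14, 3.14].

INTERFACE

Orientations are given as a 3x3 rotation matrix whose columns are the frame's x, y, z axes.
In Python, from bench import telemetry, cams, job, spotter, r gives the robot as it stands.
- The arm moves only by the shell command python3 -m crank 'ROWS' [FORCE]. ROWS is JSON, a list of rows, each a list of 7 numbers: the shift along the tool's x, y, z normalised to -1 to 1, where 1 is 0.2 m, then the turn, a rotation vector about the tool's x, y, z normalised to -1 to 1, where 1 is pi rad, then the closure in counts, from 0 (fully open) to 255 (shut). In form: [[tx, ty, tz, rx, ry, rz, fingers], ...]. A call has 1 to 10 rows; each row shifts and turns the commanded pose from where the row before left it, along the tool's axes as they then stand; what a row does not reach is not made up. A row lasts 1/12 s, in which the tool goes at most 41.7 mm and 7.16 degrees, less where a joint would pass 70% of its speed; a pose out of reach is approached as far as the arm can. A call with a number of a shift or a turn outside -1 to 1 is refused whole. A call with a gripper value outside its range is refused whole. The fingers move at their own pace and stop on an object; FORCE is the grip in N (left out, the last holds). Time passes only in rows, so rows that do not move let the fingers close. It gives the time, the measured TCP pose, the force, the opening and the grip force at its end, in the units of the state.
- telemetry.state(): the state, without advancing time (a new reading comes with each control period).
- cams.camera(name): name is "side" or "top"; returns (picture, depth): 420x560x3 uint8, blue, green, red; 420x560 float32, m along the optical axis (not along the pixel's ray), 0 where there is no reading.
- cams.calibration(name): a dict with "fx", "fy", "cx", "cy" (pixels), "view" (4x4, takes a point from world to camera coordinates). Camera axes: x right, y up, looking along -z (the intrinsics and any distortion apply to the point x, -y, -z); pixel columns grow to the right and rows downward; lengths in m; the calibration is good to about 2 mm. A picture is of the moment at which its call begins. calibration takes no time and is no camera call.
- job.sign_off(): hands the job in; it is judged then, once.
Trained networks look in the newest picture that a camera, given by its name, has taken for a name from the list of things; names that differ only in an ending like _2 or _b are one class to them, and where a whole thing is asked for, a point or a joint stands for the part that bears it (a point fixed in the world has none). Each returns a list of dicts, best first, with "score" (0 to 1); they miss things now and then, are a little off and sometimes report something else, mostly with a low value. They report only what shows in the picture. A call takes as long as a camera call. They do not tell look-alikes from the thing itself.
- spotter.look_for(camera, label): "bbox" ([left, top, right, bottom] in pixels, round what is visible of it).
- spotter.spot_point(camera, label): "pixel" ([row, column] in pixels: a listed point, or the origin of a listed thing).
The state is a dict: "clock": time; "q": joint angles; "qd": joint speeds; "effort": joint torques, N m; "tcp_pos": TCP position; "tcp_rot": TCP orientation; "ft_force": force on the tool from outside, world axes, zero at the start; "wrist_torque": the same for the moment, N m; "opening": opening from 0.0 (shut) to 1.0 (fully open); "gripper_force": force on a finger pad.
Only numpy, scipy, OpenCV 4.12 (cv2) and the standard library are available. Lean on these libraries where they do the work, as an engineer would, in place of code of your own. Each camera call takes 0.05 s, during which the arm holds its last target. There are 200 camera calls.

## Working session

There is one attempt and no reset: what is moved stays moved. The work goes in short steps, Python scripts to look and compute and a shell command to move; the robot and the scene stay as the last step left them, time stands still between calls to the robot, and variables do not carry over. Pictures are saved under pics/ and viewed, at most 10 in all, crops included, and the job is handed in when it is done.

```bash
ls; mkdir -p pics
python3 - <<'E'
from bench import telemetry,cams,r
import cv2,numpy as np
for n in("top","side"):
    p,d=cams.camera(n); cv2.imwrite(f"pics/{n}0.png",p); np.savez(f"{n}0.npz",p=p,d=d)
    c=cams.calibration(n); print(n,c)
print(telemetry.state())
E
```

```text
pics
top {'fx': 405.84849348070577, 'fy': 405.84849348070577, 'cx': 276.35927082115836, 'cy': 203.9067752669797, 'view': array([[ 0.02044373, -0.99967149, -0.01545876, -0.08592672],
       [ 0.99712271,  0.01925784,  0.07331731, -0.51091475],
       [-0.07299552, -0.01691316,  0.99718885, -1.28461947],
       [ 0.        ,  0.        ,  0.        ,  1.        ]])}
side {'fx': 453.70516304749253, 'fy': 453.70516304749253, 'cx': 275.8992984237487, 'cy': 211.30274659643945, 'view': array([[ 0.84957588, -0.52741016, -0.00770414, -0.48026272],
       [ 0.26015145,  0.40626834,  0.87593793, -0.13564014],
       [-0.45884862, -0.74617998,  0.4823623 , -0.98175519],
       [ 0.        ,  0.        ,  0.        ,  1.        ]])}
{'clock': 0.1, 'q': array([ 1.19998798e+00,  2.13285789e-01, -3.49696346e-02,  1.32351862e+00,
       -2.89273688e-07,  1.57078087e+00]), 'qd': array([ 7.36439725e-05, -1.03621749e-03,  4.20568897e-03, -3.98859639e-04,
        5.14020034e-05,  4.54265076e-04]), 'effort': array([ 1.83553027e-03, -6.87249112e+01,  4.87804985e+01,  1.22246932e-02,
        1.29486407e-04,  3.66753795e-05]), 'tcp_pos': array([0.18107776, 0.46574263, 0.24188683]), 'tcp_rot': array([[-9.32040330e-01,  3.62354381e-01, -3.54023342e-04],
       [ 3.62354553e-01,  9.32039885e-01, -9.11367594e-04],
       [-2.74164768e-07, -9.77713324e-04, -9.99999522e-01]]), 'ft_force': array([0.28571768, 0.02158987, 0.00997949]), 'wrist_torque': array([-0.01562301,  0.03525729, -0.0386709 ]), 'gripper_force': 0.0, 'opening': 1.000525251929047}
```

View pics/top0.png

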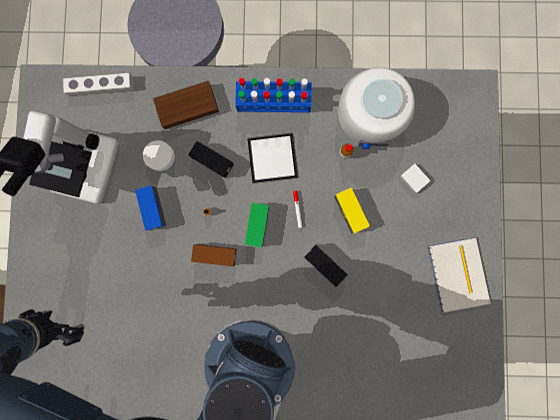

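View pics/side0.png

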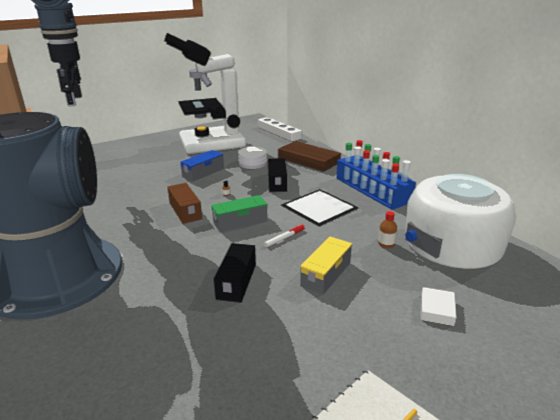

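The top view shows blue at about (150,208), green (257,225), yellow (352,210) and the mat (273,158). The black and brown boxes are decoys. Next I'll work out the poses from the lid colours.

```bash
cat > h.py <<'E'
import numpy as np,cv2
from bench import cams,telemetry
HUE={'blue':(100,130),'yellow':(20,35),'green':(50,85)}
def cases(cam,p,d,rois=None):
    c=cams.calibration(cam); Vi=np.linalg.inv(c['view'])
    hsv=cv2.cvtColor(p,cv2.COLOR_BGR2HSV); out={}
    v,u=np.mgrid[:420,:560]
    P=np.stack([(u-c['cx'])/c['fx']*d,-(v-c['cy'])/c['fy']*d,-d,np.ones_like(d)],-1)@Vi.T
    for n,(a,b) in HUE.items():
        m=((hsv[...,0]>=a)&(hsv[...,0]<=b)&(hsv[...,1]>130)&(hsv[...,2]>60)&(d>0)).astype(np.uint8)
        k,l,s,ce=cv2.connectedComponentsWithStats(m)
        for i in range(1,k):
            if s[i,4]<300: continue
            q=P[l==i]; z=np.median(q[:,2]); t=q[abs(q[:,2]-z)<.012]
            (x,y),(w,h),ang=cv2.minAreaRect((t[:,:2]*1000).astype(np.float32))
            if w<h: ang+=90
            out.setdefault(n,[]).append((np.round(ce[i]),s[i,4],np.round([x,y,z*1000,max(w,h),min(w,h)],1),round((ang+90)%180-90,1)))
    return out,P
E
python3 - <<'E'
from h import *
for n in('top','side'):
    z=np.load(n+'0.npz'); o,P=cases(n,z['p'],z['d'])
    print(n)
    for k,v in o.items():
        for e in v: print(k,*e)
    if n=='top':
        for uv in [(273,158),(250,137),(293,134),(298,180),(254,182),(298,209),(207,211)]: print(uv,P[uv[1],uv[0],:3].round(3))
E
```

```text
top
blue [273.  98.] 1657 [859.5 -58.7  62.2 239.8  80.7] 89.9
blue [148. 207.] 753 [491.8 325.6  52.  133.1  56.3] 16.5
yellow [352. 210.] 773 [ 496.4 -312.7   52.4  131.9   55.5] 25.5
green [256. 224.] 729 [445.2 -15.3  52.3 131.8  54.2] -8.3
(273, 158) [ 0.664 -0.061  0.001]
(250, 137) [0.733 0.016 0.002]
(293, 134) [ 0.745 -0.125  0.003]
(298, 180) [ 0.594 -0.145 -0.003]
(254, 182) [ 0.583 -0.001  0.006]
(298, 209) [ 0.498 -0.146  0.014]
(207, 211) [0.484 0.143 0.04 ]
side
blue [201. 159.] 360 [492.2 324.1  50.7 135.4  60.9] 18.5
blue [377. 183.] 1570 [856.6 -63.2  44.4 245.4  79.8] -89.6
yellow [326. 257.] 1086 [ 495.6 -314.9   51.6  137.2   54.1] 25.8
green [238. 205.] 550 [444.4 -17.2  51.3 132.6  57.8] -7.9
```

```bash
cat >> h.py <<'E'
from scipy.spatial.transform import Rotation as R
def go(x,y,z,ang):
    "turn first (units), then shift in target tool frame (units)"
    s=telemetry.state(); a=np.radians(ang)
    T=np.array([[np.cos(a),np.sin(a),0],[np.sin(a),-np.cos(a),0],[0,0,-1.]])
    rv=R.from_matrix(s['tcp_rot'].T@T).as_rotvec()
    sh=T.T@(np.array([x,y,z])-s['tcp_pos'])
    print('t',round(s['clock'],2),'q',s['q'].round(2),'pos',s['tcp_pos'].round(4),'TURN',(rv/np.pi).round(4),'SHIFT',(sh/.2).round(3))
E
python3 -m crank '[[0,0,0,0,0,-0.035,0],[0,0,0,0,0,-0.035,0]]' 60
python3 -c "
from h import *
go(.492,.325,.12,196.5);go(.492,.325,.12,16.5)"
```

```text
clock: 0.27
tcp_pos: [0.1811, 0.4658, 0.242]
tcp_rot: [[-0.989, 0.146, -0.0], [0.146, 0.989, -0.001], [0.0, -0.001, -1.0]]
ft_force: [-0.3, 0.7, 0.4]
opening: 1.002
gripper_force: 0.0
t 0.27 q [ 1.2   0.21 -0.03  1.32 -0.    1.35] pos [0.1811 0.4658 0.242 ] TURN [-2.000e-04 -1.000e-04 -1.382e-01] SHIFT [-1.29  -1.117  0.61 ]
t 0.27 q [ 1.2   0.21 -0.03  1.32 -0.    1.35] pos [0.1811 0.4658 0.242 ] TURN [-1.000e-04  3.000e-04  8.618e-01] SHIFT [1.29  1.117 0.61 ]
```

```bash
python3 -m crank '[[0,0,0,0,0,-0.0345,0],[0,0,0,0,0,-0.0345,0],[0,0,0,0,0,-0.0345,0],[0,0,0,0,0,-0.0345,0]]' >/dev/null
python3 -m crank '[[-0.129,-0.112,0.061,0,0,0,0],[-0.129,-0.112,0.061,0,0,0,0],[-0.129,-0.112,0.061,0,0,0,0],[-0.129,-0.112,0.061,0,0,0,0],[-0.129,-0.112,0.061,0,0,0,0],[-0.129,-0.112,0.061,0,0,0,0],[-0.129,-0.112,0.061,0,0,0,0],[-0.129,-0.112,0.061,0,0,0,0],[-0.129,-0.112,0.061,0,0,0,0],[-0.129,-0.112,0.061,0,0,0,0]]' >/dev/null
python3 -m crank '[[0,0,0,0,0,0,0],[0,0,0,0,0,0,0]]' >/dev/null
python3 - <<'E'
from h import *
go(.492,.325,.024,196.5)
p,d=cams.camera('side'); cv2.imwrite('pics/s1.png',cv2.resize(p[60:260,120:360],None,fx=3,fy=3)[:600,:720])
E
```

```text
t 1.6 q [ 0.58  0.44 -0.03  1.1  -0.    0.3 ] pos [0.492  0.3215 0.1189] TURN [-0.0002 -0.0007 -0.0025] SHIFT [-0.005  0.017  0.475]
```

View pics/s1.png

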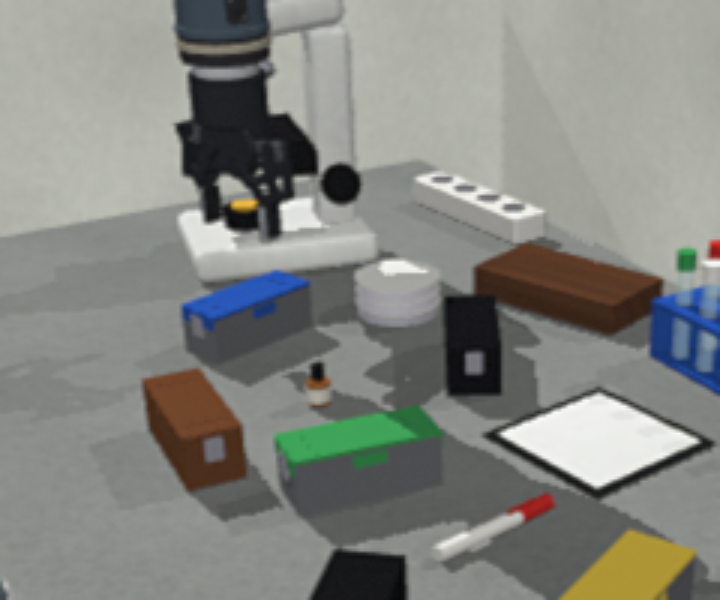

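The crop shows the gripper above the blue case (about (245,310)), with its fingers either side of the width. I'll descend and grip.

```bash
python3 -m crank '[[-0.005,0.017,0.1,0,0,-0.0025,0],[0,0,0.1,0,0,0,0],[0,0,0.1,0,0,0,0],[0,0,0.1,0,0,0,0],[0,0,0.075,0,0,0,0],[0,0,0,0,0,0,0]]' 
python3 -m crank '[[0,0,0,0,0,0,255],[0,0,0,0,0,0,255],[0,0,0,0,0,0,255],[0,0,0,0,0,0,255],[0,0,0,0,0,0,255],[0,0,0,0,0,0,255],[0,0,0,0,0,0,255],[0,0,0,0,0,0,255]]' 70
```

```text
clock: 2.15
tcp_pos: [0.4889, 0.3263, 0.0231]
tcp_rot: [[-0.958, -0.288, -0.003], [-0.288, 0.958, -0.002], [0.004, -0.001, -1.0]]
ft_force: [-0.4, -0.2, -0.4]
opening: 1.002
gripper_force: 0.0
clock: 2.82
tcp_pos: [0.492, 0.3271, 0.0271]
tcp_rot: [[-0.958, -0.287, 0.002], [-0.287, 0.958, 0.001], [-0.002, 0.001, -1.0]]
ft_force: [-2.7, -0.1, 8.2]
opening: 0.622
gripper_force: 74.6
```

```bash
cat >> h.py <<'E'
def meas():
    # y tool component of moment, averaged over 6 readings
    L=[]
    for _ in range(6):
        cams.camera('top'); s=telemetry.state(); L.append(np.r_[s['tcp_rot'].T@s['wrist_torque'],s['ft_force'][2]])
    L=np.array(L); print('t',round(s['clock'],2),'Ttool',L.mean(0)[:3].round(3),'sd',L.std(0)[1].round(3),'Fz',L[:,3].mean().round(2),'pos',s['tcp_pos'].round(3),'R[2]',s['tcp_rot'][2].round(3),'open',round(s['opening'],3),'q',s['q'].round(2))
E
Q='import h;h.meas()'
python3 -m crank '[[0,0,-0.05,0,0,0,255],[0,0,-0.15,0,0,0,255],[0,0,-0.15,0,0,0,255],[0,0,-0.15,0,0,0,255],[0,0,-0.15,0,0,0,255],[0,0,-0.15,0,0,0,255],[0,0,-0.15,0,0,0,255],[0,0,-0.05,0,0,0,255],[0,0,0,0,0,0,255],[0,0,0,0,0,0,255]]' >/dev/null; python3 -c "$Q"
python3 -m crank '[[0,0,0,0,0.032,0,255],[0,0,0,0,0.032,0,255],[0,0,0,0,0.032,0,255],[0,0,0,0,0.032,0,255],[0,0,0,0,0.032,0,255],[0,0,0,0,0,0,255],[0,0,0,0,0,0,255],[0,0,0,0,0,0,255],[0,0,0,0,0,0,255],[0,0,0,0,0,0,255]]' >/dev/null; python3 -c "$Q"
python3 -m crank '[[0,0,0,0,-0.032,0,255],[0,0,0,0,-0.032,0,255],[0,0,0,0,-0.032,0,255],[0,0,0,0,-0.032,0,255],[0,0,0,0,-0.032,0,255],[0,0,0,0,0,0,255],[0,0,0,0,0,0,255],[0,0,0,0,0,0,255]]' >/dev/null; python3 -c "$Q"
```

```text
t 3.95 Ttool [-0.005 -0.024  0.01 ] sd 0.088 Fz -4.83 pos [0.491 0.326 0.224] R[2] [ 0.002 -0.001 -1.   ] open 0.619 q [0.59 0.41 0.19 1.35 0.   0.3 ]
t 5.08 Ttool [ 0.007 -0.685  0.017] sd 0.158 Fz -4.92 pos [0.491 0.326 0.225] R[2] [ 0.401  0.    -0.916] open 0.623 q [0.54 0.87 0.88 1.99 0.1  0.23]
t 6.05 Ttool [ 0.011  0.085 -0.016] sd 0.197 Fz -4.47 pos [0.493 0.327 0.224] R[2] [-0.001 -0.001 -1.   ] open 0.62 q [ 0.59  0.41  0.19  1.35 -0.    0.3 ]
```

```bash
Q='import h;h.meas()'
python3 -c "$Q"
python3 -m crank '[[0,0,0,0,-0.032,0,255],[0,0,0,0,-0.032,0,255],[0,0,0,0,-0.032,0,255],[0,0,0,0,-0.032,0,255],[0,0,0,0,-0.032,0,255],[0,0,0,0,0,0,255],[0,0,0,0,0,0,255],[0,0,0,0,0,0,255],[0,0,0,0,0,0,255],[0,0,0,0,0,0,255]]' >/dev/null; python3 -c "$Q"
python3 -m crank '[[0,0,0,0,0.025,0,255],[0,0,0,0,0.03,0,255],[0,0,0,0,0.03,0,255],[0,0,0,0,0.03,0,255],[0,0,0,0,0.025,0,255],[0,0,0,0,0.02,0,255],[0,0,0,0,0,0,255],[0,0,0,0,0,0,255],[0,0,0,0,0,0,255],[0,0,0,0,0,0,255]]' >/dev/null; python3 -c "$Q;h.meas()"
```

```text
t 6.35 Ttool [-0.019  0.037 -0.   ] sd 0.274 Fz -5.14 pos [0.492 0.327 0.224] R[2] [-0.002 -0.001 -1.   ] open 0.62 q [ 0.59  0.41  0.19  1.35 -0.    0.3 ]
t 7.48 Ttool [0.02  0.813 0.006] sd 0.206 Fz -4.76 pos [0.493 0.327 0.224] R[2] [-0.483 -0.001 -0.876] open 0.618 q [ 0.68  0.01 -0.44  0.64 -0.19  0.34]
t 8.62 Ttool [ 0.013 -0.133 -0.019] sd 0.287 Fz -4.86 pos [0.492 0.327 0.225] R[2] [-0.003 -0.001 -1.   ] open 0.623 q [ 0.59  0.41  0.19  1.35 -0.    0.3 ]
t 8.92 Ttool [ 0.018 -0.06   0.038] sd 0.263 Fz -5.43 pos [0.492 0.327 0.224] R[2] [-0.002 -0.001 -1.   ] open 0.622 q [ 0.59  0.41  0.19  1.35 -0.    0.3 ]
```

```bash
cat >> h.py <<'E'
def series(n=24):
    L=[];q=[]
    for _ in range(n):
        cams.camera('top'); s=telemetry.state(); L.append((s['tcp_rot'].T@s['wrist_torque'])[1]);q.append((s['q'][3],s['effort'][3]))
    L=np.array(L);q=np.array(q);print('t',round(s['clock'],2),L.round(2),'mean',L.mean().round(3),'sd',L.std().round(3),'q4 sd',q[:,0].std().round(5),'eff',q[:,1].mean().round(3),q[:,1].std().round(3),'R2',s['tcp_rot'][2].round(4))
E
python3 -c "import h;h.series()"
```

```text
t 10.12 [ 0.25 -0.13 -0.48 -0.12  0.32  0.1  -0.4  -0.34  0.11  0.3  -0.13 -0.53
 -0.23  0.28  0.21 -0.33 -0.39  0.09  0.39 -0.01 -0.45 -0.25  0.21  0.17] mean -0.057 sd 0.286 q4 sd 3e-05 eff 0.048 0.002 R2 [-1.7e-03 -8.0e-04 -1.0e+00]
```

```bash
cat >> h.py <<'E'
def fit(L):
    L=np.asarray(L);n=np.arange(len(L));best=None
    for w in np.linspace(.7,2.4,400):
        A=np.c_[np.ones(len(L)),np.cos(w*n),np.sin(w*n)]
        c,*_=np.linalg.lstsq(A,L,rcond=None);e=np.std(L-A@c)
        if best is None or e<best[0]: best=(e,c[0],np.hypot(*c[1:]),w)
    print('FIT offset %.3f amp %.3f w %.2f resid %.3f'%(best[1],best[2],best[3],best[0]))
def series(n=20):
    L=[]
    for _ in range(n):
        cams.camera('top'); s=telemetry.state(); L.append((s['tcp_rot'].T@s['wrist_torque'])[1])
    print('t',round(s['clock'],2),'R2',s['tcp_rot'][2].round(4),'mean',np.mean(L).round(3),end=' ');fit(L)
E
python3 -c "
import h;h.fit([0.25,-0.13,-0.48,-0.12,0.32,0.1,-0.4,-0.34,0.11,0.3,-0.13,-0.53,-0.23,0.28,0.21,-0.33,-0.39,0.09,0.39,-0.01,-0.45,-0.25,0.21,0.17])"
python3 -m crank '[[0,0,0,0,0.03,0,255],[0,0,0,0,0.03,0,255],[0,0,0,0,0.03,0,255],[0,0,0,0,0.03,0,255],[0,0,0,0,0,0,255],[0,0,0,0,0,0,255],[0,0,0,0,0,0,255],[0,0,0,0,0,0,255],[0,0,0,0,0,0,255],[0,0,0,0,0,0,255]]' >/dev/null
python3 -m crank '[[0,0,0,0,-0.01,0,255],[0,0,0,0,-0.02,0,255],[0,0,0,0,-0.02,0,255],[0,0,0,0,-0.02,0,255],[0,0,0,0,-0.02,0,255],[0,0,0,0,-0.02,0,255],[0,0,0,0,-0.01,0,255],[0,0,0,0,0,0,255],[0,0,0,0,0,0,255]]' >/dev/null; python3 -c "import h;h.series();h.go(.492,.325,.024,196.5)"
```

```text
FIT offset -0.073 amp 0.400 w 1.38 resid 0.033
t 12.7 R2 [-0.038  -0.0011 -0.9993] mean 0.154 FIT offset 0.155 amp 0.028 w 1.48 resid 0.033
t 12.7 q [ 0.59  0.38  0.14  1.3  -0.01  0.3 ] pos [0.493  0.3275 0.2247] TURN [-0.0003  0.0121  0.0014] SHIFT [ 0.008 -0.01   1.003]
```

Blue's level torque moves by about 0.167 N m between tip directions, against 0.16 expected for the ball, so it looks like the rattler. The others still have to be tried, so I'll set it back and go to yellow.

```bash
python3 -m crank '[[0,0,0.1,0,0.0121,0.001,255],[0,0,0.18,0,0,0,255],[0,0,0.18,0,0,0,255],[0,0,0.18,0,0,0,255],[0,0,0.15,0,0,0,255],[0,0,0.1,0,0,0,255],[0,0,0.05,0,0,0,255],[0,0,0.03,0,0,0,255],[0,0,0.025,0,0,0,255],[0,0,0,0,0,0,255]]'
python3 -m crank '[[0,0,0,0,0,0,0],[0,0,0,0,0,0,0],[0,0,0,0,0,0,0],[0,0,0,0,0,0,0],[0,0,0,0,0,0,0]]'
```

```text
clock: 13.53
tcp_pos: [0.4944, 0.3279, 0.0274]
tcp_rot: [[-0.959, -0.285, 0.002], [-0.285, 0.959, 0.0], [-0.002, -0.0, -1.0]]
ft_force: [0.2, 1.1, -4.1]
opening: 0.62
gripper_force: 81.3
clock: 13.95
tcp_pos: [0.494, 0.3276, 0.026]
tcp_rot: [[-0.959, -0.285, 0.001], [-0.285, 0.959, -0.001], [-0.001, -0.001, -1.0]]
ft_force: [-0.3, -0.2, 1.0]
opening: 0.999
gripper_force: 0.0
```

```bash
python3 -m crank '[[0,0,-0.1,0,0,0,0],[0,0,-0.2,0,0,0,0],[0,0,-0.2,0,0,0,0],[0,0,0,0,0,-0.025,0],[0,0,0,0,0,-0.025,0]]' >/dev/null
python3 -c "
from h import *
go(.496,-.313,.1,205.5)
p,d=cams.camera('top');o,_=cases('top',p,d);[print(k,*e) for k,v in o.items() for e in v]"
```

```text
t 14.37 q [ 0.59  0.44 -0.    1.12 -0.    0.14] pos [0.4951 0.3285 0.1285] TURN [-0.0001  0.0015  0.0014] SHIFT [ 1.377 -2.897  0.142]
blue [273.  98.] 1645 [858.6 -58.8  62.2 240.4  80.4] -89.5
blue [150. 215.] 462 [470.7 320.5  52.   83.2  56.3] 15.4
yellow [352. 210.] 768 [ 496.6 -313.    52.4  131.9   55. ] 25.9
green [256. 225.] 728 [445.  -15.4  52.3 131.3  54.4] -8.5
```

```bash
python3 -m crank '[[0.041,-0.085,0,0,0,0.0007,0],[0.081,-0.1704,0,0,0,0.0007,0],[0.081,-0.1704,0,0,0,0,0],[0.081,-0.1704,0,0,0,0,0],[0.081,-0.1704,0,0,0,0,0],[0.081,-0.1704,0,0,0,0,0],[0.081,-0.1704,0,0,0,0,0],[0.081,-0.1704,0,0,0,0,0],[0.081,-0.1704,0,0,0,0,0]]' >/dev/null
python3 -m crank '[[0.081,-0.1704,0,0,0,0,0],[0.081,-0.1704,0,0,0,0,0],[0.081,-0.1704,0,0,0,0,0],[0.081,-0.1704,0,0,0,0,0],[0.081,-0.1704,0,0,0,0,0],[0.081,-0.1704,0,0,0,0,0],[0.081,-0.1704,0,0,0,0,0],[0.081,-0.1704,0,0,0,0,0],[0.04,-0.085,0,0,0,0,0],[0,0,0,0,0,0,0]]' >/dev/null
python3 -c "
from h import *
go(.4965,-.313,.026,205.7)"
```

```text
t 16.0 q [-0.57  0.43 -0.03  1.11 -0.   -1.01] pos [ 0.492  -0.3175  0.1257] TURN [-0.0004 -0.0003 -0.0039] SHIFT [-0.03   0.011  0.498]
```

```bash
python3 -m crank '[[-0.03,0.011,0.098,0,0,-0.0039,0],[0,0,0.1,0,0,0,0],[0,0,0.1,0,0,0,0],[0,0,0.1,0,0,0,0],[0,0,0.1,0,0,0,0],[0,0,0,0,0,0,0]]' 
python3 -m crank '[[0,0,0,0,0,0,255],[0,0,0,0,0,0,255],[0,0,0,0,0,0,255],[0,0,0,0,0,0,255],[0,0,0,0,0,0,255],[0,0,0,0,0,0,255],[0,0,0,0,0,0,255],[0,0,0,0,0,0,255]]' 70
python3 -m crank '[[0,0,-0.05,0,0,0,255],[0,0,-0.15,0,0,0,255],[0,0,-0.15,0,0,0,255],[0,0,-0.15,0,0,0,255],[0,0,-0.15,0,0,0,255],[0,0,-0.15,0,0,0,255],[0,0,-0.15,0,0,0,255],[0,0,-0.05,0,0,0,255],[0,0,0,0,0,0,255]]' >/dev/null
python3 -m crank '[[0,0,0,0,0.015,0,255],[0,0,0,0,0.03,0,255],[0,0,0,0,0.03,0,255],[0,0,0,0,0.03,0,255],[0,0,0,0,0.03,0,255],[0,0,0,0,0,0,255],[0,0,0,0,0,0,255],[0,0,0,0,0,0,255],[0,0,0,0,0,0,255],[0,0,0,0,0,0,255]]'
python3 -m crank '[[0,0,0,0,-0.01,0,255],[0,0,0,0,-0.02,0,255],[0,0,0,0,-0.025,0,255],[0,0,0,0,-0.025,0,255],[0,0,0,0,-0.025,0,255],[0,0,0,0,-0.02,0,255],[0,0,0,0,-0.01,0,255],[0,0,0,0,0,0,255],[0,0,0,0,0,0,255]]' ; python3 -c "import h;h.series()"
```

```text
clock: 16.5
tcp_pos: [0.495, -0.3075, 0.023]
tcp_rot: [[-0.899, -0.438, -0.005], [-0.438, 0.899, 0.002], [0.003, 0.004, -1.0]]
ft_force: [-0.8, 0.9, -0.9]
opening: 0.999
gripper_force: 0.0
clock: 17.17
tcp_pos: [0.4981, -0.31, 0.0285]
tcp_rot: [[-0.899, -0.438, 0.003], [-0.438, 0.899, -0.002], [-0.001, -0.003, -1.0]]
ft_force: [-1.3, 0.1, 4.6]
opening: 0.622
gripper_force: 74.3
clock: 18.75
tcp_pos: [0.4965, -0.3097, 0.2277]
tcp_rot: [[-0.821, -0.437, -0.367], [-0.398, 0.899, -0.181], [0.41, -0.002, -0.912]]
ft_force: [0.2, -0.9, -2.2]
opening: 0.619
gripper_force: 74.4
clock: 19.5
tcp_pos: [0.4962, -0.3097, 0.2277]
tcp_rot: [[-0.899, -0.437, 0.001], [-0.437, 0.899, -0.002], [0.0, -0.002, -1.0]]
ft_force: [-0.7, 0.1, -2.1]
opening: 0.621
gripper_force: 74.3
t 20.5 R2 [ 2.0e-04 -1.1e-03 -1.0e+00] mean -0.024 FIT offset -0.024 amp 0.017 w 0.89 resid 0.021
```

```bash
python3 -m crank '[[0,0,0,0,-0.015,0,255],[0,0,0,0,-0.03,0,255],[0,0,0,0,-0.03,0,255],[0,0,0,0,-0.03,0,255],[0,0,0,0,-0.03,0,255],[0,0,0,0,0,0,255],[0,0,0,0,0,0,255],[0,0,0,0,0,0,255],[0,0,0,0,0,0,255],[0,0,0,0,0,0,255]]'
python3 -m crank '[[0,0,0,0,0.01,0,255],[0,0,0,0,0.02,0,255],[0,0,0,0,0.025,0,255],[0,0,0,0,0.025,0,255],[0,0,0,0,0.025,0,255],[0,0,0,0,0.02,0,255],[0,0,0,0,0.01,0,255],[0,0,0,0,0,0,255],[0,0,0,0,0,0,255]]' ; python3 -c "import h;h.series();h.go(.496,-.312,.027,205.7)"
```

```text
clock: 21.33
tcp_pos: [0.4978, -0.3089, 0.2269]
tcp_rot: [[-0.819, -0.44, 0.369], [-0.402, 0.898, 0.179], [-0.41, -0.001, -0.912]]
ft_force: [-0.7, 0.0, -2.9]
opening: 0.627
gripper_force: 74.4
clock: 22.08
tcp_pos: [0.4979, -0.3086, 0.2264]
tcp_rot: [[-0.898, -0.44, 0.001], [-0.44, 0.898, -0.001], [-0.0, -0.001, -1.0]]
ft_force: [-0.5, -0.2, -2.6]
opening: 0.619
gripper_force: 74.3
t 23.08 R2 [ 3.0e-04 -1.1e-03 -1.0e+00] mean -0.004 FIT offset -0.004 amp 0.017 w 1.56 resid 0.020
t 23.08 q [-0.56  0.4   0.17  1.35 -0.   -1.01] pos [ 0.4971 -0.3092  0.2267] TURN [-0.0003 -0.0001  0.0018] SHIFT [ 0.011 -0.01   0.998]
```

Yellow is quiet, with a shift of only 0.02 N m. I'll set it back.

```bash
python3 -m crank '[[0.01,-0.01,0.1,0,0,0.0018,255],[0,0,0.18,0,0,0,255],[0,0,0.18,0,0,0,255],[0,0,0.18,0,0,0,255],[0,0,0.15,0,0,0,255],[0,0,0.1,0,0,0,255],[0,0,0.05,0,0,0,255],[0,0,0.03,0,0,0,255],[0,0,0.027,0,0,0,255],[0,0,0,0,0,0,255]]'
python3 -m crank '[[0,0,0,0,0,0,255],[0,0,0,0,0,0,0],[0,0,0,0,0,0,0],[0,0,0,0,0,0,0],[0,0,0,0,0,0,0],[0,0,0,0,0,0,0]]'
python3 -m crank '[[0,0,-0.1,0,0,0,0],[0,0,-0.2,0,0,0,0],[0,0,-0.2,0,0,0,0]]' >/dev/null
python3 -c "
from h import *
go(.445,-.0155,.1,171.6);go(.445,-.0155,.1,-8.4)"
```

```text
clock: 23.92
tcp_pos: [0.4969, -0.3125, 0.0286]
tcp_rot: [[-0.901, -0.434, 0.002], [-0.434, 0.901, -0.002], [-0.001, -0.003, -1.0]]
ft_force: [1.0, -0.1, -2.3]
opening: 0.62
gripper_force: 75.6
clock: 24.42
tcp_pos: [0.4963, -0.3121, 0.0275]
tcp_rot: [[-0.901, -0.434, 0.001], [-0.434, 0.901, -0.001], [0.0, -0.001, -1.0]]
ft_force: [0.6, -0.6, 1.2]
opening: 0.998
gripper_force: 0.0
t 24.67 q [-0.56  0.43 -0.02  1.12 -0.   -1.01] pos [ 0.4951 -0.3113  0.1275] TURN [ 0.0003 -0.0007  0.1894] SHIFT [0.464 1.426 0.138]
t 24.67 q [-0.56  0.43 -0.02  1.12 -0.   -1.01] pos [ 0.4951 -0.3113  0.1275] TURN [ 9.000e-04  4.000e-04 -8.106e-01] SHIFT [-0.464 -1.426  0.138]
```

```bash
python3 -m crank '[[0,0,0,0,0,0.0379,0],[0,0,0,0,0,0.0379,0],[0,0,0,0,0,0.0379,0],[0,0,0,0,0,0.0379,0],[0,0,0,0,0,0.0379,0]]' >/dev/null
python3 -m crank '[[0.0258,0.0793,0,0,0,0,0],[0.0515,0.1585,0,0,0,0,0],[0.0515,0.1585,0,0,0,0,0],[0.0515,0.1585,0,0,0,0,0],[0.0515,0.1585,0,0,0,0,0],[0.0515,0.1585,0,0,0,0,0],[0.0515,0.1585,0,0,0,0,0],[0.0515,0.1585,0,0,0,0,0],[0.0515,0.1585,0,0,0,0,0],[0.0258,0.0793,0,0,0,0,0]]' >/dev/null
python3 -m crank '[[0,0,0,0,0,0,0]]'>/dev/null
python3 -c "
from h import *
go(.445,-.0155,.026,171.6)"
```

```text
t 26.0 q [-0.03  0.16 -0.4   1.01 -0.    0.11] pos [ 0.4456 -0.0134  0.1272] TURN [-0.0001  0.0001  0.0009] SHIFT [ 0.001 -0.011  0.506]
```

```bash
python3 -m crank '[[0,-0.011,0.106,0,0,0,0],[0,0,0.1,0,0,0,0],[0,0,0.1,0,0,0,0],[0,0,0.1,0,0,0,0],[0,0,0.1,0,0,0,0],[0,0,0,0,0,0,0]]' 
python3 -m crank '[[0,0,0,0,0,0,255],[0,0,0,0,0,0,255],[0,0,0,0,0,0,255],[0,0,0,0,0,0,255],[0,0,0,0,0,0,255],[0,0,0,0,0,0,255],[0,0,0,0,0,0,255],[0,0,0,0,0,0,255]]' 70
python3 -m crank '[[0,0,-0.05,0,0,0,255],[0,0,-0.15,0,0,0,255],[0,0,-0.15,0,0,0,255],[0,0,-0.15,0,0,0,255],[0,0,-0.15,0,0,0,255],[0,0,-0.15,0,0,0,255],[0,0,-0.15,0,0,0,255],[0,0,-0.05,0,0,0,255],[0,0,0,0,0,0,255]]' >/dev/null
python3 -m crank '[[0,0,0,0,0.015,0,255],[0,0,0,0,0.028,0,255],[0,0,0,0,0.028,0,255],[0,0,0,0,0.028,0,255],[0,0,0,0,0.026,0,255],[0,0,0,0,0,0,255],[0,0,0,0,0,0,255],[0,0,0,0,0,0,255],[0,0,0,0,0,0,255],[0,0,0,0,0,0,255]]'
python3 -m crank '[[0,0,0,0,-0.01,0,255],[0,0,0,0,-0.02,0,255],[0,0,0,0,-0.02,0,255],[0,0,0,0,-0.025,0,255],[0,0,0,0,-0.02,0,255],[0,0,0,0,-0.02,0,255],[0,0,0,0,-0.01,0,255],[0,0,0,0,0,0,255],[0,0,0,0,0,0,255]]' ; python3 -c "import h;h.series()"
```

```text
clock: 26.5
tcp_pos: [0.4439, -0.0188, 0.023]
tcp_rot: [[-0.989, 0.147, -0.004], [0.147, 0.989, -0.001], [0.004, -0.002, -1.0]]
ft_force: [-1.6, 0.4, -0.3]
opening: 1.0
gripper_force: 0.0
clock: 27.17
tcp_pos: [0.447, -0.0185, 0.0273]
tcp_rot: [[-0.989, 0.146, 0.003], [0.146, 0.989, -0.001], [-0.003, -0.001, -1.0]]
ft_force: [-1.1, -0.5, 7.5]
opening: 0.623
gripper_force: 74.1
clock: 28.75
tcp_pos: [0.4456, -0.0181, 0.2268]
tcp_rot: [[-0.915, 0.146, -0.375], [0.136, 0.989, 0.055], [0.379, -0.001, -0.925]]
ft_force: [-0.1, 0.7, -2.4]
opening: 0.624
gripper_force: 74.6
clock: 29.5
tcp_pos: [0.4452, -0.0181, 0.2268]
tcp_rot: [[-0.989, 0.146, 0.002], [0.146, 0.989, -0.001], [-0.002, -0.001, -1.0]]
ft_force: [0.4, 0.3, -2.0]
opening: 0.619
gripper_force: 74.6
t 30.5 R2 [-5.e-04 -1.e-03 -1.e+00] mean -0.006 FIT offset -0.006 amp 0.019 w 1.28 resid 0.019
```

```bash
python3 -m crank '[[0,0,0,0,-0.015,0,255],[0,0,0,0,-0.03,0,255],[0,0,0,0,-0.03,0,255],[0,0,0,0,-0.03,0,255],[0,0,0,0,-0.03,0,255],[0,0,0,0,0,0,255],[0,0,0,0,0,0,255],[0,0,0,0,0,0,255],[0,0,0,0,0,0,255],[0,0,0,0,0,0,255]]'
python3 -m crank '[[0,0,0,0,0.01,0,255],[0,0,0,0,0.02,0,255],[0,0,0,0,0.025,0,255],[0,0,0,0,0.025,0,255],[0,0,0,0,0.025,0,255],[0,0,0,0,0.02,0,255],[0,0,0,0,0.01,0,255],[0,0,0,0,0,0,255],[0,0,0,0,0,0,255]]' ; python3 -c "import h;h.series();h.go(.445,-.0155,.027,171.6)"
```

```text
clock: 31.33
tcp_pos: [0.447, -0.0183, 0.2262]
tcp_rot: [[-0.902, 0.147, 0.406], [0.133, 0.989, -0.061], [-0.411, -0.001, -0.912]]
ft_force: [1.2, -0.6, -2.1]
opening: 0.626
gripper_force: 74.7
clock: 32.08
tcp_pos: [0.4468, -0.0184, 0.2253]
tcp_rot: [[-0.989, 0.147, -0.0], [0.147, 0.989, -0.001], [0.0, -0.001, -1.0]]
ft_force: [-0.6, 0.1, -2.7]
opening: 0.62
gripper_force: 74.7
t 33.08 R2 [-3.e-04 -1.e-03 -1.e+00] mean 0.003 FIT offset 0.002 amp 0.017 w 1.40 resid 0.021
t 33.08 q [-0.04  0.11 -0.2   1.26 -0.    0.11] pos [ 0.4459 -0.0182  0.2258] TURN [-0.0003  0.0001 -0.0001] SHIFT [0.006 0.013 0.994]
```

Green is quiet too, so blue is confirmed as the rattler. I'll set green back and fetch blue.

```bash
python3 -m crank '[[0,0.013,0.1,0,0,0,255],[0,0,0.18,0,0,0,255],[0,0,0.18,0,0,0,255],[0,0,0.18,0,0,0,255],[0,0,0.15,0,0,0,255],[0,0,0.1,0,0,0,255],[0,0,0.05,0,0,0,255],[0,0,0.03,0,0,0,255],[0,0,0.025,0,0,0,255],[0,0,0,0,0,0,255]]'
python3 -m crank '[[0,0,0,0,0,0,255],[0,0,0,0,0,0,0],[0,0,0,0,0,0,0],[0,0,0,0,0,0,0],[0,0,0,0,0,0,0],[0,0,0,0,0,0,0]]'
python3 -m crank '[[0,0,-0.1,0,0,0,0],[0,0,-0.2,0,0,0,0],[0,0,-0.2,0,0,0,0],[0,0,-0.1,0,0,0,0],[0,0,0,0,0,0,0]]' >/dev/null
python3 -c "
from h import *
p,d=cams.camera('top');cv2.imwrite('pics/t2.png',p);o,_=cases('top',p,d);[print(k,*e) for k,v in o.items() for e in v]
p,d=cams.camera('side');o,_=cases('side',p,d);[print(k,*e) for k,v in o.items() for e in v]
go(.494,.3275,.15,196.5)"
```

```text
clock: 33.92
tcp_pos: [0.4467, -0.0159, 0.0272]
tcp_rot: [[-0.989, 0.146, 0.001], [0.146, 0.989, -0.001], [-0.001, -0.001, -1.0]]
ft_force: [0.9, -0.4, -2.9]
opening: 0.623
gripper_force: 76.3
clock: 34.42
tcp_pos: [0.4465, -0.0159, 0.027]
tcp_rot: [[-0.989, 0.146, 0.001], [0.146, 0.989, -0.001], [-0.001, -0.001, -1.0]]
ft_force: [0.0, 0.8, -0.7]
opening: 1.003
gripper_force: 0.0
blue [273.  98.] 1649 [858.1 -59.1  62.2 239.9  82.1] -89.9
blue [148. 207.] 761 [495.1 328.2  52.  133.   56.5] 16.5
yellow [352. 211.] 776 [ 494.  -313.7   52.4  132.8   54.9] 26.4
blue [201. 159.] 354 [493.4 325.9  50.7 133.9  60. ] 16.8
blue [377. 183.] 1557 [858.4 -61.1  44.4 246.1  83.3] 89.4
yellow [325. 257.] 1091 [ 492.2 -316.3   51.6  135.4   55.5] 24.8
green [238. 205.] 552 [443.5 -17.6  51.5 132.   59.7] -10.0
t 34.93 q [-0.03  0.15 -0.36  1.06 -0.    0.11] pos [ 0.4468 -0.0157  0.1473] TURN [-0.0004  0.0006 -0.1384] SHIFT [-0.714  1.578 -0.013]
```

View pics/t2.png

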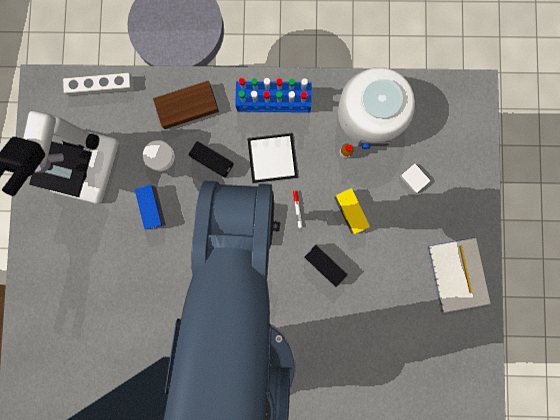

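The picture shows blue at (148,207) and yellow at (352,211), both upright near their starting spots. The arm hides green from the top, but the side camera finds it at its place. Back to blue.

```bash
python3 -m crank '[[0,0,0,0,0,-0.0346,0],[0,0,0,0,0,-0.0346,0],[0,0,0,0,0,-0.0346,0],[0,0,0,0,0,-0.0346,0]]' >/dev/null
python3 -m crank '[[-0.0357,0.0789,0,0,0,0,0],[-0.0714,0.1578,0,0,0,0,0],[-0.0714,0.1578,0,0,0,0,0],[-0.0714,0.1578,0,0,0,0,0],[-0.0714,0.1578,0,0,0,0,0],[-0.0714,0.1578,0,0,0,0,0],[-0.0714,0.1578,0,0,0,0,0],[-0.0714,0.1578,0,0,0,0,0],[-0.0714,0.1578,0,0,0,0,0],[-0.0714,0.1578,0,0,0,0,0]]' >/dev/null
python3 -m crank '[[-0.0357,0.0789,0,0,0,0,0],[0,0,0,0,0,0,0],[0,0,0,0,0,0,0]]'>/dev/null
python3 -c "
from h import *
go(.494,.3275,.026,196.5)"
```

```text
t 36.35 q [ 0.59  0.44  0.03  1.17 -0.    0.3 ] pos [0.4928 0.3278 0.1445] TURN [-0.0006 -0.0009  0.0004] SHIFT [-0.005 -0.003  0.593]
```

```bash
python3 -m crank '[[-0.005,-0.003,0.113,0,0,0,0],[0,0,0.12,0,0,0,0],[0,0,0.12,0,0,0,0],[0,0,0.12,0,0,0,0],[0,0,0.12,0,0,0,0],[0,0,0,0,0,0,0]]' 
python3 -m crank '[[0,0,0,0,0,0,255],[0,0,0,0,0,0,255],[0,0,0,0,0,0,255],[0,0,0,0,0,0,255],[0,0,0,0,0,0,255],[0,0,0,0,0,0,255],[0,0,0,0,0,0,255],[0,0,0,0,0,0,255]]' 70
python3 -m crank '[[0,0,-0.05,0,0,0,255],[0,0,-0.15,0,0,0,255],[0,0,-0.15,0,0,0,255],[0,0,-0.15,0,0,0,255],[0,0,-0.15,0,0,0,255],[0,0,-0.1,0,0,0,255],[0,0,0,0,0,0,255],[0,0,0,0,0,0,255]]'
python3 -c "
from h import *
go(.664,-.063,.155,196.5)"
```

```text
clock: 36.85
tcp_pos: [0.492, 0.324, 0.023]
tcp_rot: [[-0.959, -0.283, -0.006], [-0.283, 0.959, -0.005], [0.007, -0.003, -1.0]]
ft_force: [-0.5, -1.4, -0.2]
opening: 1.004
gripper_force: 0.0
clock: 37.52
tcp_pos: [0.4957, 0.3274, 0.0298]
tcp_rot: [[-0.959, -0.284, 0.003], [-0.284, 0.959, 0.0], [-0.003, -0.0, -1.0]]
ft_force: [-1.4, -2.8, 6.9]
opening: 0.62
gripper_force: 74.9
clock: 38.18
tcp_pos: [0.4952, 0.3275, 0.1792]
tcp_rot: [[-0.959, -0.284, 0.002], [-0.284, 0.959, 0.0], [-0.002, -0.0, -1.0]]
ft_force: [-0.2, 0.1, -5.9]
opening: 0.625
gripper_force: 76.3
t 38.18 q [ 0.58  0.42  0.1   1.24 -0.    0.3 ] pos [0.4952 0.3275 0.1792] TURN [-0.0001  0.0008 -0.    ] SHIFT [-0.255 -2.112  0.121]
```

```bash
python3 -m crank '[[-0.0091,-0.0755,0,0,0,0,255],[-0.0182,-0.151,0,0,0,0,255],[-0.0182,-0.151,0,0,0,0,255],[-0.0182,-0.151,0,0,0,0,255],[-0.0182,-0.151,0,0,0,0,255],[-0.0182,-0.151,0,0,0,0,255],[-0.0182,-0.151,0,0,0,0,255],[-0.0182,-0.151,0,0,0,0,255]]' >/dev/null
python3 -m crank '[[-0.0182,-0.151,0,0,0,0,255],[-0.0182,-0.151,0,0,0,0,255],[-0.0182,-0.151,0,0,0,0,255],[-0.0182,-0.151,0,0,0,0,255],[-0.0182,-0.151,0.03,0,0,0,255],[-0.0182,-0.151,0.04,0,0,0,255],[-0.0091,-0.0755,0.05,0,0,0,255],[0,0,0,0,0,0,255],[0,0,0,0,0,0,255],[0,0,0,0,0,0,255]]'
python3 -c "
from h import *
go(.664,-.063,.155,196.5)
p,d=cams.camera('side');cv2.imwrite('pics/s3.png',p);o,_=cases('side',p,d);[print(k,*e) for k,v in o.items() for e in v]"
```

```text
clock: 39.68
tcp_pos: [0.663, -0.0632, 0.1533]
tcp_rot: [[-0.959, -0.284, -0.001], [-0.284, 0.959, -0.001], [0.002, -0.0, -1.0]]
ft_force: [-0.1, -0.2, -4.7]
opening: 0.621
gripper_force: 76.9
t 39.68 q [-0.09  0.59  0.3   1.28 -0.   -0.38] pos [ 0.663  -0.0632  0.1533] TURN [-0.0001 -0.0005  0.    ] SHIFT [-0.005 -0.    -0.008]
blue [314. 150.] 366 [654.4 -65.3 175.  122.1  60.4] 15.0
blue [378. 183.] 1528 [857.2 -63.   43.  243.4  79.7] 89.3
yellow [325. 257.] 1088 [ 493.4 -315.7   51.6  135.6   54.9] 26.1
green [238. 205.] 550 [444.2 -16.4  51.4 134.   60.3] -8.7
```

View pics/s3.png

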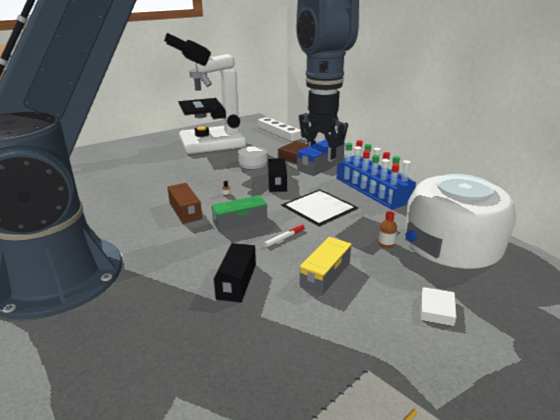

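The side view shows blue held level at about (318,155) over the mat, underside about 12 cm up. Yellow and green stand upright in place.

```bash
python3 -m crank '[[0,0,0,0,0,0,255],[0,0,0,0,0,0,255],[0,0,0,0,0,0,255],[0,0,0,0,0,0,255],[0,0,0,0,0,0,255],[0,0,0,0,0,0,255]]'
python3 -c "
from bench import job
print(job.sign_off())"
```

```text
clock: 40.23
tcp_pos: [0.6636, -0.0637, 0.1544]
tcp_rot: [[-0.959, -0.284, 0.0], [-0.284, 0.959, -0.001], [-0.0, -0.001, -1.0]]
ft_force: [0.1, -0.9, -4.1]
opening: 0.619
gripper_force: 76.9
the job is handed in; nothing more can be done
None
```

The blue case rattles: I shook all three in order, set yellow and green back upright within a few millimetres of where they stood, and handed the job in at about 40 s with blue held level over the middle of the mat, its underside about 12 cm up.

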